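# Latch the emptied crumb tray back under the baguette board

## Robot

A 6-joint arm with a two-finger parallel gripper is mounted at the origin on the work surface; the furniture and walls round the work are solid. World frame = base frame: x ahead of the robot, y to its left, z up, the work surface at z = 0. Lengths are in mm, angles in rad, forces in N, time in s.
With the tool pointing down it reaches from about 350 to 775 mm from the base axis. Payload 7.3 kg.
Tool frame: the origin (TCP) lies between the finger pads; the fingertips stand 14 mm ahead of it and the grasp point (between the pads) lies 5 mm behind it; z points along the fingers, y is the line along which they close (so a half turn about z gives the same grasp; the last joint's range is limited). The gripper opens to 92 mm and grips with 3 to 60 N. Pads are 19 mm wide; open, the fingers measure 130 mm over their backs; the gripper's body (75 mm by 190 mm) begins 47 mm behind the grasp point.
Start: joints at [1.011, 0.342, 1.524, -0, 1.275, -0.146], TCP at [211.085, 480.715, 240.741] pointing down, gripper open.
Joint ranges: [-2.53, 2.53], [-0.77, 2.02], [0.04, 2.7], [-1, 4.14], [0.28, 2.66], [-3.11, 3.11]. Speed limits (rad/s): [2.57, 2.57, 3.14, 3.14, 3.14, 3.14].

## Interface

Orientations are given as [roll, pitch, yaw] about the fixed x, y, z axes, in that order (R = Rz(yaw) Ry(pitch) Rx(roll)).
In Python, from plant import get_obs, cams, close_job gives the robot as it stands. The module is installed in compiled form; this text tells all that it offers.
- The arm moves only by the shell command python3 -m creep 'ROWS'. ROWS is JSON, a list of rows, each an object of numbers: "hand": the opening, from 0 (shut) to 1 (fully open); "tx", "ty", "tz": the shift along the tool's x, y, z in m; "spin": the turn about the tool's z in degrees. In form: [{"hand": .., "tx": .., "ty": .., "tz": .., "spin": ..}, ...]. A call has 1 to 5 rows; each row shifts and turns the commanded pose from where the row before left it, along the tool's axes as they then stand; what a row does not reach is not made up. A row lasts 1/8 s, in which the tool goes at most 62.5 mm and 10.7 degrees, less where a joint would pass 70% of its speed; a pose out of reach is approached as far as the arm can. A call is refused whole if a number of a shift passes 0.0625 or a number of a turn 10.7, either way. A call with a gripper value outside its range is refused whole. The fingers move at their own pace and stop on an object; the grip force is fixed at half the most. Time passes only in rows, so rows that do not move let the fingers close. It gives the time, the measured TCP pose, the force, the opening and the grip force at its end, in the units of the state.
- get_obs(): the state, without advancing time (a new reading comes with each control period).
- cams.capture(name): name is "scene" or "top" or "wrist"; returns a dict with "color" (480x640x3 uint8, red, green, blue), "K" (3x3 intrinsics, pixels), "k1" (the pictures are not rectified: a ray, as slopes to the right and down, at radius r is drawn at 1 + k1 r^2 times it, then the intrinsics apply), "R" (3x3) and "t" (3): a world point X has camera coordinates R X + t. Camera axes: x right, y down, z forward; pixel columns grow to the right and rows downward; lengths in mm; the calibration is good to about 2 mm. A picture is of the moment at which its call begins. There is no depth.
- close_job(): hands the job in; it is judged then, once.
The state is a dict: "time": time; "joint_positions": joint angles; "dq": joint speeds; "tau": joint torques, N m; "tool_pos": TCP position; "tcp_rot": TCP orientation; "contact_force": force on the tool from outside, world axes, zero at the start; "moment": the same for the moment, N m; "grip_width": finger opening in mm; "finger_force": force on a finger pad.
Only numpy, scipy, OpenCV 4.12 (cv2) and the standard library are available. Lean on these libraries where they do the work, as an engineer would, in place of code of your own. Each camera call takes 0.05 s, during which the arm holds its last target. There are 200 camera calls.

## Task

The crumb tray of the slatted baguette board has been emptied. Put it back: slide it, tongue first, into the slot of the board and press its front gently until the push-push latch inside has caught, then let go and check that it stays in, its wooden front about a finger's breadth off the end of the board. Do not force it, and leave the other things on the counter where they are.

Things in the scene. Friction and masses are not known exactly. Their poses are not given: they have to be found in the camera images.
- crumb_tray: Loose crumb tray, about 0.3 kg: steel pan 200 long (x) x 60 wide x 31 high, open at the top, centre of mass at its middle. Origin: middle of the pan, underside. x points to the latch end. Wooden front at the -x end: 12 thick, 96 wide (overlaps the board's rails), 47 high, outer face at x = -112. Grasp it across the 60 mm width, nearer the front (x about -50).
- tray_front (a point): Middle of the outer face of the tray's wooden front, 112 mm before the tray's origin and 23.5 mm above its underside: the face to press on, squarely, near its middle.
- tray_tongue (a point): Tip of the flat white plastic latch tongue on the tray's rear wall, 146 mm ahead of the tray's origin (x = +146), 30 wide, 46 long, 4 to 17 mm above the underside; it carries a heart-shaped cam track on top. This end goes in first.
- bread_board: Slatted wooden baguette board, fixed: 282 long, 100 wide, 52 high. Origin: on the counter under the middle of its slot end; x runs along the board into the slot, z up. Slot between the rails 64 wide (mouth flared to 80 over the first 14 mm), from the floor plate's top at z = 3 up to z = 40 under the slats. The far 90 mm are closed and hold the latch.
- slot_mouth (a point): Middle of the slot's mouth at floor level (3 mm above the counter). The tray lies in when its underside is 3 mm up, its x along the board's x. With the tray's origin at about board x = 59 an ejector spring (3 N, growing to 7 N) starts to push back; with friction the push is 5 to 14 N. Latched: origin at about x = 84, the front's back face 16 mm off the board's end (all plus or minus 5).
- latch_end (a point): Top of the board's closed end, over the latch (board x = 206, z = 52). Press the tray 8 mm past its latched place to a hard stop, where the push rises past 15 N, and let go: it springs back 8 mm and is held. The latch mount is adjustable: its depth differs by up to 5 mm either way, so feel for it. Not caught, or pressed again: the tray is thrown out 25 to 40 mm. A push over 25 N may break it.
- sugar: Bystander: sugar shaker, 44 mm across, 90 high; origin under its middle.
- bun: Bystander: round pastry, 95 mm across, 32 high; origin under its middle.
- eggs: Bystander: grey egg box, 110 x 156 x 70; origin under its middle.

How it is judged:
By the outcome, as a careful person would: the job done as asked, in the order asked, and still so for the second after the job is handed in, with the robot touching nothing.
It also fails if it takes over 64 s, if anything falls off the work surface, if the arm or the gripper's body presses on something with over 40 N, if the wrist force passes 120 N, or if a joint passes its speed limit or range.

## Working session

There is one attempt and no reset: what is moved stays moved. The work goes in short steps, Python scripts to look and compute and a shell command to move; the robot and the scene stay as the last step left them, time stands still between calls to the robot, and variables do not carry over. Pictures are saved under pics/ and viewed, at most 10 in all, crops included, and the job is handed in when it is done.

```bash
mkdir -p pics
python3 - <<'E'
from plant import get_obs,cams
import cv2
o=get_obs();print({k:o[k] for k in('time','tool_pos','tcp_rot','contact_force','grip_width')})
for n in('scene','top'):
    c=cams.capture(n);cv2.imwrite(f'pics/{n}0.png',c['color'][:,:,::-1]);print(n,c['K'].tolist() if hasattr(c['K'],'tolist') else c['K'],c['k1'],c['R'],c['t'])
E
```

```text
{'time': 0.0, 'tool_pos': array([210.88381273, 480.36566211, 240.05440233]), 'tcp_rot': array([-3.14009434e+00, -1.78375077e-04,  2.72777473e+00]), 'contact_force': array([-0.57794961, -0.79170629,  0.20855179]), 'grip_width': 91.6340266642987}
scene [[596.6540099332907, 0.0, 311.8905150625234], [0.0, 596.6540099332907, 243.34858993441537], [0.0, 0.0, 1.0]] -0.0851272198588752 [[ 0.66890153 -0.74315129  0.01723069]
 [-0.31359041 -0.30312345 -0.89987623]
 [ 0.67396721  0.59652521 -0.43580486]] [-385.4688918   232.44541614 1020.27777155]
top [[444.890284117619, 0.0, 324.41731490534505], [0.0, 444.890284117619, 251.6386615880874], [0.0, 0.0, 1.0]] 0.01752940169786565 [[-0.02006839 -0.99951853 -0.0236637 ]
 [-0.99234464  0.02279796 -0.12137697]
 [ 0.12185802  0.02104671 -0.99232437]] [   7.24642103  546.2413063  1106.67984612]
```

View pics/scene0.png

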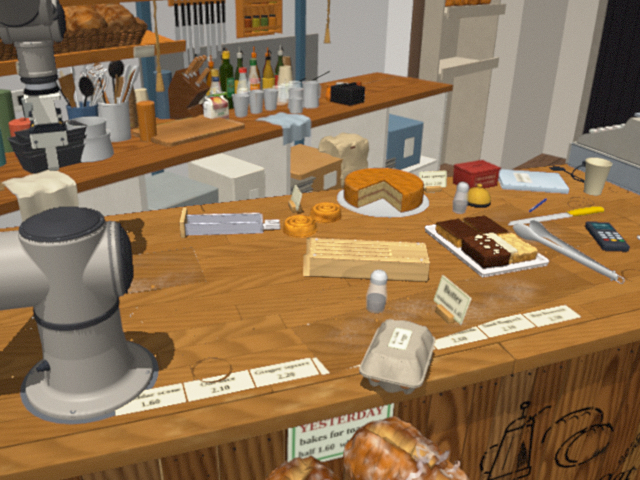

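View pics/top0.png

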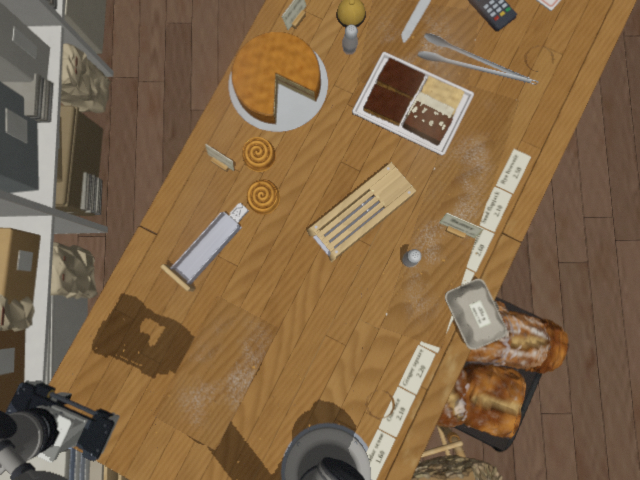

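The scene picture shows the tray with its wooden front at (183,222) and its tongue at (280,225). The board is at (305–430, 240–278). In the top picture the tray runs from its front at (177,278) to its tongue at (240,210), and the board's slot end is near (322,247), with the closed end at (400,180).

```bash
cat > h.py <<'E'
import numpy as np,cv2
from plant import get_obs,cams
def ray(c,px):
    K=np.array(c['K']);k=c['k1'];a=np.array([(px[0]-K[0,2])/K[0,0],(px[1]-K[1,2])/K[1,1]]);s=a.copy()
    for _ in range(20): s=a/(1+k*(s@s))
    R=np.array(c['R']);t=np.array(c['t']);return -R.T@t,R.T@np.r_[s,1]
def onz(c,px,z):
    o,d=ray(c,px);return o+d*(z-o[2])/d[2]
def tri(*cp):
    A=0;b=0
    for c,p in cp:
        o,d=ray(c,p);d=d/np.linalg.norm(d);P=np.eye(3)-np.outer(d,d);A=A+P;b=b+P@o
    X=np.linalg.solve(A,b);return X,[round(float(np.linalg.norm(np.cross(X-ray(c,p)[0],ray(c,p)[1]/np.linalg.norm(ray(c,p)[1])))),1) for c,p in cp]
def proj(c,X):
    p=np.array(c['R'])@X+np.array(c['t']);s=p[:2]/p[2];s=s*(1+c['k1']*(s@s));K=np.array(c['K']);return s*[K[0,0],K[1,1]]+K[:2,2]
def crop(c,x0,y0,x1,y1,f,name):
    im=cv2.resize(c['color'][y0:y1,x0:x1,::-1],None,fx=f,fy=f,interpolation=cv2.INTER_CUBIC);cv2.imwrite('pics/'+name,im)
E
python3 - <<'E'
from h import *
t=cams.capture('top');s=cams.capture('scene')
crop(t,155,155,420,300,3,'topc.png');crop(s,170,195,440,285,2.9,'sc.png')
E
python3 - <<'E'
import cv2,numpy as np
a=cv2.imread('pics/topc.png')[:,:783];b=cv2.imread('pics/sc.png')
b=b[:600-435]if 0 else b
print(a.shape,b.shape)
E
```

```text
(435, 783, 3) (261, 783, 3)
```

View pics/topc.png

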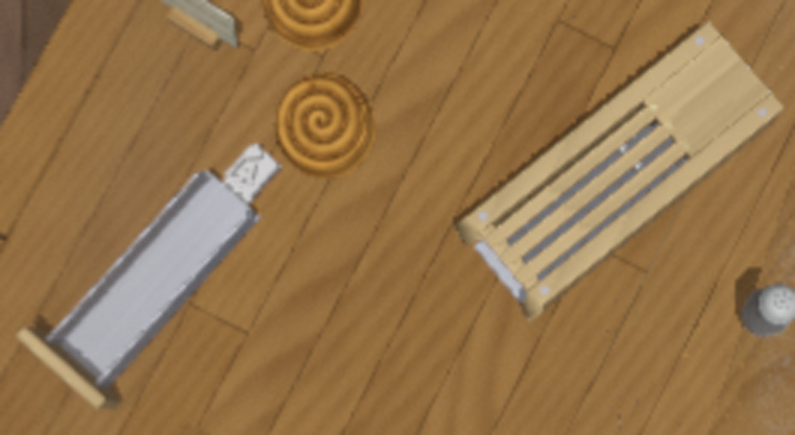

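View pics/sc.png

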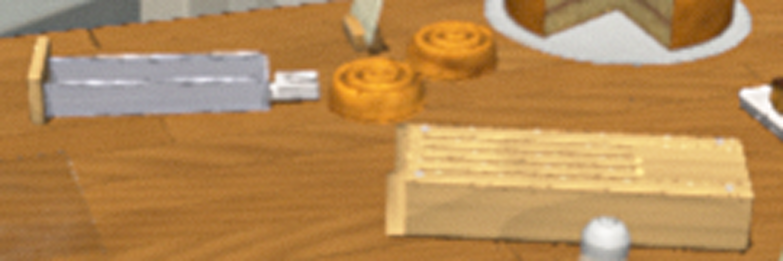

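The crops (3x and 2.9x) give the following points.
- **Top view, board:** top corners at (710,23), (781,108), (460,228) and (533,315).
- **Top view, tray:** front's outer top edge at (20,333)–(100,406), pan rear corners at (205,172) and (258,215), tongue tip at about (270,155).
- **Scene view:** matching corners for height checks.

Run:
```python
from h import *
np.set_printoptions(precision=1,suppress=True)
t=cams.capture('top');s=cams.capture('scene')
T=lambda x,y:(155+x/3,155+y/3); S=lambda x,y:(170+x/2.9,195+y/2.9)
print('tri')
for n,a,b in[('board closed L',(710,23),(745,138)),('board closed R',(781,108),(750,188)),('board slot L',(460,228),(400,126)),('board slot R',(533,313),(388,177)),('front L top',(20,331),(46,37)),('front R top',(100,406),(32,67)),('pan rear L',(205,172),(265,53)),('pan rear R',(258,215),(267,79))]:
    print(n,*tri((t,T(*a)),(s,S(*b))))
P={}
for n,p,z in[('cL',(710,23),52),('cR',(781,108),52),('sL',(460,228),52),('sR',(533,313),52),('fL',(20,331),47),('fR',(100,406),47),('pL',(205,172),31),('pR',(258,215),31),('tipL',(257,144),17),('tipR',(281,165),17)]:
    P[n]=onz(t,T(*p),z);print(n,P[n])
for a,b,c,d in(('cL','cR','sL','sR'),('pL','pR','fL','fR')):
    m=(P[a]+P[b])/2;q=(P[c]+P[d])/2;v=m-q;print(m,q,np.linalg.norm(v[:2]),np.degrees(np.arctan2(v[1],v[0])))
```

```text
tri
board closed L [ 772.2 -184.7   52.7] [3.0, 3.0]
board closed R [ 694.  -239.8   56.3] [1.2, 1.2]
board slot L [598.2  34.5  51.2] [0.6, 0.6]
board slot R [523.  -24.3  52.8] [1.4, 1.4]
front L top [520.5 408.3  45.8] [1.7, 1.7]
front R top [453.9 336.4  57.7] [0.1, 0.1]
pan rear L [655.9 256.   33.2] [0.8, 0.8]
pan rear R [616.2 210.3  33.6] [0.2, 0.2]
cL [ 770.4 -182.4   52. ]
cR [ 694.3 -239.7   52. ]
sL [597.7  34.8  52. ]
sR [524.  -25.3  52. ]
fL [519.1 409.   47. ]
fR [454.3 339.9  47. ]
pL [655.8 257.   31. ]
pR [616.8 210.8  31. ]
tipL [682.9 214.7  17. ]
tipR [663.5 193.5  17. ]
[ 732.3 -211.    52. ] [560.8   4.8  52. ] 275.6875862976711 -51.529317379118154
[636.3 233.9  31. ] [486.7 374.5  47. ] 205.32212938896882 -43.21089860328143
```

```bash
cat >> h.py <<'E'
def d(x,y,z,yaw):
    o=get_obs();p=o['tool_pos'];w=o['tcp_rot'][2];v=np.array([x,y,z])-p
    c,s=np.cos(w),np.sin(w)
    print('tcp',np.round(p,1),'yaw',round(np.degrees(w),1),'t',round(o['time'],2),'F',np.round(o['contact_force'],1),'| tx %.1f ty %.1f tz %.1f spin %.1f'%(c*v[0]+s*v[1],s*v[0]-c*v[1],-v[2],(np.degrees(w)-yaw+90)%180-90))
E
python3 -m creep '[{"hand":1,"tx":-0.058,"ty":-0.001,"tz":0,"spin":0},{"hand":1,"tx":-0.058,"ty":-0.001,"tz":0,"spin":0},{"hand":1,"tx":-0.058,"ty":-0.001,"tz":0,"spin":0},{"hand":1,"tx":-0.058,"ty":-0.001,"tz":0,"spin":0},{"hand":1,"tx":-0.058,"ty":-0.001,"tz":0,"spin":0}]'
python3 -m creep '[{"hand":1,"tx":-0.058,"ty":-0.001,"tz":0,"spin":0},{"hand":1,"tx":0,"ty":0,"tz":0.02,"spin":9.7},{"hand":1,"tx":0,"ty":0,"tz":0.02,"spin":9.7},{"hand":1,"tx":0,"ty":0,"tz":0,"spin":0}]'
python3 - <<'E'
from h import *
d(529,334,150,-43)
c=cams.capture('wrist');cv2.imwrite('pics/w1.png',c['color'][:,:,::-1])
E
```

```text
time: 0.92
tool_pos: [476.2, 358.5, 240.7]
tcp_rot: [3.141, -0.0, 2.728]
contact_force: [0.3, 0.8, 0.6]
grip_width: 91.5
finger_force: 0.0
time: 1.42
tool_pos: [526.6, 334.8, 199.0]
tcp_rot: [-3.138, -0.001, 2.39]
contact_force: [0.5, -0.3, 0.1]
grip_width: 92.1
finger_force: 0.0
tcp [526.6 334.8 199. ] yaw 137.0 t 1.43 F [ 0.5 -0.3  0.1] | tx -2.3 ty 1.1 tz 49.0 spin -0.0
```

View pics/w1.png

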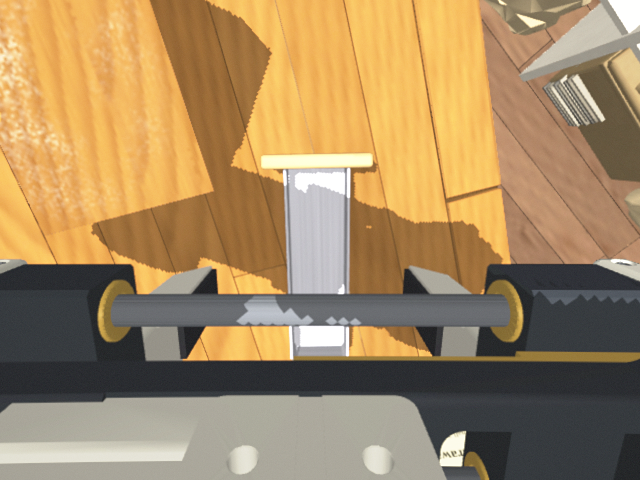

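The wrist picture shows the tray front's outer top edge from (262,156) to (372,153) and the pan rims from (284,172)/(351,170) down to (290,290)/(350,290), nearly centred between the fingers.

Run:
```python
from h import *
np.set_printoptions(precision=1,suppress=True)
c=cams.capture('wrist')
a=onz(c,(262,155),47);b=onz(c,(372,153),47);m=(a+b)/2
e=a-b;print(a,b,np.linalg.norm(e),'dir',np.degrees(np.arctan2(e[0],-e[1])))
l1,l2=onz(c,(284,175),31),onz(c,(288.5,262),31);r1,r2=onz(c,(351.5,175),31),onz(c,(350,262),31)
for p,q in((l1,l2),(r1,r2)):
    v=q-p;print(p,q,np.degrees(np.arctan2(v[1],v[0])))
mid=(l1+r1+l2+r2)/4;print('mid',mid,np.linalg.norm(l1-r1),np.linalg.norm(l2-r2))
for th in(-43.,):
    u=np.array([np.cos(np.radians(th)),np.sin(np.radians(th))]);g=m[:2]+62*u;print('front',m,'grasp',g)
```

```text
[455.  347.2  47. ] [517.3 416.6  47. ] 93.17698873284009 dir -41.8831744670983
[479.8 347.6  31. ] [542.5 293.1  31. ] -40.968153489795846
[521.4 392.4  31. ] [582.9 336.7  31. ] -42.15292826531536
mid [531.7 342.5  31. ] 61.19644380007667 59.477364491833534
front [486.2 381.9  47. ] grasp [531.5 339.6]
```

```bash
python3 -m creep '[{"hand":1,"tx":0,"ty":0.007,"tz":0.04,"spin":-1},{"hand":1,"tx":0,"ty":0,"tz":0.055,"spin":0},{"hand":1,"tx":0,"ty":0,"tz":0.05,"spin":0},{"hand":1,"tx":0,"ty":0,"tz":0.03,"spin":0},{"hand":1,"tx":0,"ty":0,"tz":0.005,"spin":0}]'
python3 -m creep '[{"hand":0,"tx":0,"ty":0,"tz":0,"spin":0},{"hand":0,"tx":0,"ty":0,"tz":0,"spin":0},{"hand":0,"tx":0,"ty":0,"tz":0,"spin":0},{"hand":0,"tx":0,"ty":0,"tz":0,"spin":0},{"hand":0,"tx":0,"ty":0,"tz":0,"spin":0}]'
```

```text
time: 2.15
tool_pos: [531.4, 340.4, 19.6]
tcp_rot: [-3.139, -0.001, 2.409]
contact_force: [0.3, -0.1, 0.7]
grip_width: 92.0
finger_force: 0.0
time: 2.78
tool_pos: [532.0, 340.3, 21.7]
tcp_rot: [3.142, 0.0, 2.407]
contact_force: [-2.4, -2.6, 6.5]
grip_width: 60.1
finger_force: 30.0
```

```bash
python3 -m creep '[{"hand":0,"tx":0,"ty":0,"tz":-0.02,"spin":0},{"hand":0,"tx":0,"ty":0,"tz":-0.05,"spin":0},{"hand":0,"tx":-0.004,"ty":-0.032,"tz":0,"spin":0},{"hand":0,"tx":-0.006,"ty":-0.053,"tz":0,"spin":0},{"hand":0,"tx":-0.006,"ty":-0.053,"tz":0,"spin":0}]'
python3 -m creep '[{"hand":0,"tx":-0.005,"ty":-0.040,"tz":0,"spin":0},{"hand":0,"tx":0,"ty":-0.014,"tz":0,"spin":5},{"hand":0,"tx":0,"ty":0,"tz":0,"spin":4.4},{"hand":0,"tx":0,"ty":0,"tz":0,"spin":0}]'
python3 - <<'E'
from h import *
d(419,183,92,128.5)
t=cams.capture('top');s=cams.capture('scene')
crop(t,200,160,420,320,3.6,'t2.png');crop(s,280,200,440,320,5,'s2.png')
E
```

```text
time: 3.4
tool_pos: [450.1, 226.2, 90.5]
tcp_rot: [-3.141, -0.0, 2.407]
contact_force: [0.3, -0.3, -2.6]
grip_width: 60.1
finger_force: 30.0
time: 3.9
tool_pos: [418.9, 183.8, 90.8]
tcp_rot: [3.141, -0.0, 2.243]
contact_force: [-0.1, 0.5, -3.3]
grip_width: 59.8
finger_force: 30.0
tcp [418.9 183.8  90.8] yaw 128.5 t 3.9 F [-0.1  0.5 -3.3] | tx -0.7 ty -0.4 tz -1.2 spin 0.0
```

View pics/t2.png

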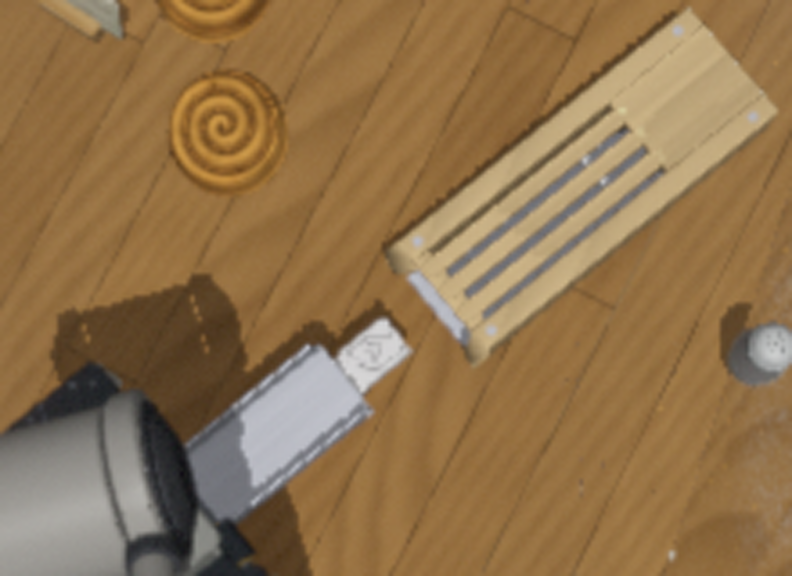

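The crop (3.6x, offset (200,160)) shows the held tray: tongue tip corners at (387,317) and (413,350), pan rear corners at (315,343) and (370,413). The board's screw heads are at (418,241), (679,31), (489,330) and (753,117).

Run:
```python
from h import *
np.set_printoptions(precision=1,suppress=True)
t=cams.capture('top')
T=lambda x,y:(200+x/3.6,160+y/3.6)
B={k:onz(t,T(*p),52)[:2] for k,p in dict(sl=(418,241),cl=(679,31),sr=(489,330),cr=(753,117),cL=(690,10),cR=(778,108)).items()}
for a in B:print(a,B[a])
v=(B['cl']+B['cr']-B['sl']-B['sr'])/2;th=np.arctan2(v[1],v[0]);u=v/np.linalg.norm(v);n=np.array([-u[1],u[0]])
for a,b in(('cl','sl'),('cr','sr')):
    w=B[a]-B[b];print('dir',np.degrees(np.arctan2(w[1],w[0])))
c=sum(B[k] for k in('sl','cl','sr','cr'))/4;ce=(B['cL']+B['cR'])/2
print('board dir',np.degrees(th),'closed end lat',(ce-c)@n)
o=c+u*((ce-c)@u-282);print('board origin est',o)
for nm,p,z in(('tipL',(387,317),87),('tipR',(413,350),87),('pL',(315,343),101),('pR',(370,413),101)):
    X=onz(t,T(*p),z)[:2];print(nm,X,'board frame',(X-o)@u,(X-o)@n)
p=get_obs()['tool_pos'][:2];print('tcp',(p-o)@u,(p-o)@n)
```

```text
sl [607.6  14.9]
cl [ 754.9 -174. ]
sr [543.3 -33.7]
cr [ 690.8 -223.9]
cL [ 770.1 -182.4]
cR [ 696.8 -241.7]
dir -52.05936672437656
dir -52.20281262713541
board dir -52.1312588278588 closed end lat 0.3287109312824348
board origin est [560.1  10.3]
tipL [549.5  35.6] board frame -26.44706511529299 7.0755311628253565
tipR [526.5  18.3] board frame -26.893558288610315 -21.646932496398094
pL [531.2  83.3] board frame -75.33581759212667 21.922857558703157
pR [483.4  47. ] board frame -76.04965984263734 -37.996648736993066
tcp -223.75944676330263 -4.75376699024593
```

View pics/s2.png

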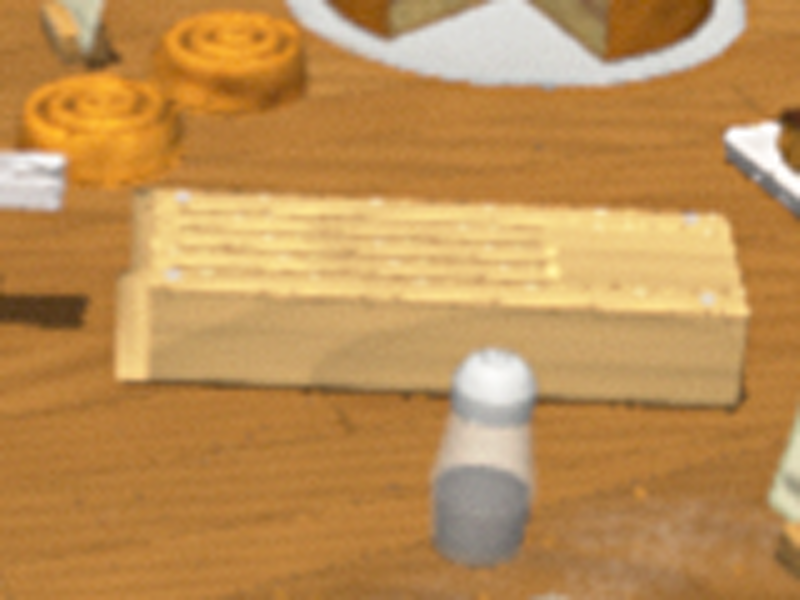

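The scene crop shows the board's mouth at (120–150, 190–380) with the tray tongue at (0–65, 155–210) short of it, clear to be lowered. The tray sits about 7.5 mm to the right of the slot axis and has to move that far to the left.

```bash
python3 -m creep '[{"hand":0,"tx":0,"ty":0.008,"tz":0.015,"spin":0.4},{"hand":0,"tx":0,"ty":0,"tz":0.025,"spin":0},{"hand":0,"tx":0,"ty":0,"tz":0.02,"spin":0},{"hand":0,"tx":0,"ty":0,"tz":0.005,"spin":0},{"hand":0,"tx":0,"ty":0,"tz":0,"spin":0}]'
python3 - <<'E'
from h import *
d(419,183,24.5,127.9)
c=cams.capture('top');crop(c,220,180,370,300,5,'t3.png')
E
```

```text
time: 4.68
tool_pos: [425.3, 189.0, 25.3]
tcp_rot: [-3.141, -0.0, 2.236]
contact_force: [0.5, 0.0, -3.5]
grip_width: 60.0
finger_force: 30.0
tcp [425.3 189.   25.3] yaw 128.1 t 4.67 F [ 0.5  0.  -3.5] | tx -0.9 ty -8.7 tz 0.8 spin 0.2
```

View pics/t3.png

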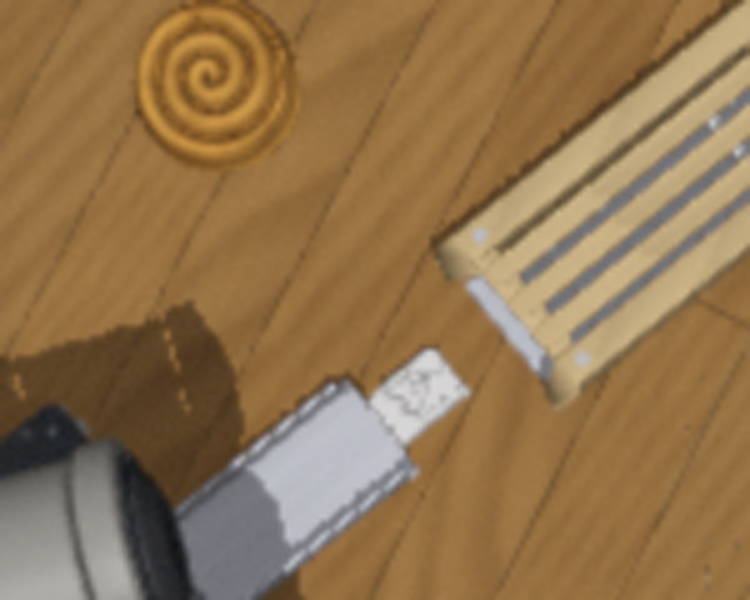

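The crop (5x, offset (220,180)) shows tongue tip corners at (433,347) and (469,392), pan rear corners at (345,382) and (414,468), and the mouth's floor edge from (468,284) to (543,374).

Run:
```python
from h import *
np.set_printoptions(precision=1,suppress=True)
t=cams.capture('top');T=lambda x,y:(220+x/5,180+y/5)
o=np.array([560.1,10.3]);th=np.radians(-52.13);u=np.array([np.cos(th),np.sin(th)]);n=np.array([-u[1],u[0]])
for nm,p,z in(('tipL',(433,347),21.7),('tipR',(469,392),21.7),('pL',(345,382),35.7),('pR',(414,468),35.7),('mouthL',(468,284),3),('mouthR',(543,374),3),('scrL',(481,236),52),('scrR',(584,359),52)):
    X=onz(t,T(*p),z)[:2];print(nm,'board frame',(X-o)@u,(X-o)@n)
```

```text
tipL board frame -28.253177356903755 15.017888570036618
tipR board frame -28.48837326488216 -15.057729417860852
pL board frame -74.91792085457931 27.47098689707964
pR board frame -75.0310693894821 -29.23841948253936
mouthL board frame 7.690688357238724 32.10831713162331
mouthR board frame 8.23402050231199 -30.120477720525145
scrL board frame 25.282642404512405 39.68121624991152
scrR board frame 26.028546520904037 -42.084377038202724
```

```bash
python3 -m creep '[{"hand":0,"tx":-0.02,"ty":0,"tz":0,"spin":0},{"hand":0,"tx":-0.02,"ty":0,"tz":0,"spin":0},{"hand":0,"tx":-0.02,"ty":0,"tz":0,"spin":0},{"hand":0,"tx":0,"ty":0,"tz":0,"spin":0}]'
python3 -m creep '[{"hand":0,"tx":-0.01,"ty":0,"tz":0,"spin":0},{"hand":0,"tx":-0.01,"ty":0,"tz":0,"spin":0},{"hand":0,"tx":-0.01,"ty":0,"tz":0,"spin":0},{"hand":0,"tx":0,"ty":0,"tz":0,"spin":0}]'
```

```text
time: 5.28
tool_pos: [463.6, 140.7, 26.2]
tcp_rot: [3.14, 0.001, 2.234]
contact_force: [-0.2, -0.2, -3.1]
grip_width: 59.8
finger_force: 30.0
time: 5.78
tool_pos: [481.2, 117.5, 25.7]
tcp_rot: [3.141, 0.0, 2.235]
contact_force: [0.1, -0.5, -3.5]
grip_width: 59.6
finger_force: 30.0
```

No contact: the pan's rear is now about 15 mm inside the mouth. I'll keep going in steps.

```bash
python3 -m creep '[{"hand":0,"tx":-0.01,"ty":0,"tz":0,"spin":0},{"hand":0,"tx":-0.01,"ty":0,"tz":0,"spin":0},{"hand":0,"tx":-0.01,"ty":0,"tz":0,"spin":0},{"hand":0,"tx":0,"ty":0,"tz":0,"spin":0}]'
python3 -m creep '[{"hand":0,"tx":-0.01,"ty":0,"tz":0,"spin":0},{"hand":0,"tx":-0.01,"ty":0,"tz":0,"spin":0},{"hand":0,"tx":-0.01,"ty":0,"tz":0,"spin":0},{"hand":0,"tx":0,"ty":0,"tz":0,"spin":0}]'
```

```text
time: 6.28
tool_pos: [499.8, 93.6, 25.7]
tcp_rot: [3.141, 0.0, 2.234]
contact_force: [-0.3, -1.1, -3.2]
grip_width: 59.9
finger_force: 30.0
time: 6.78
tool_pos: [518.3, 69.9, 25.7]
tcp_rot: [3.141, 0.001, 2.234]
contact_force: [-1.7, -3.1, -4.7]
grip_width: 60.0
finger_force: 30.0
```

```bash
python3 -m creep '[{"hand":0,"tx":-0.008,"ty":-0.001,"tz":0,"spin":0},{"hand":0,"tx":-0.01,"ty":0,"tz":0,"spin":0},{"hand":0,"tx":-0.008,"ty":0,"tz":0,"spin":0},{"hand":0,"tx":0,"ty":0,"tz":0,"spin":0}]'
```

```text
time: 7.28
tool_pos: [533.7, 49.2, 25.8]
tcp_rot: [3.141, 0.001, 2.235]
contact_force: [-0.2, 1.0, -3.3]
grip_width: 60.4
finger_force: 30.0
```

```bash
python3 -m creep '[{"hand":0,"tx":-0.008,"ty":0,"tz":0,"spin":0},{"hand":0,"tx":-0.008,"ty":0,"tz":0,"spin":0},{"hand":0,"tx":-0.008,"ty":0,"tz":0,"spin":0},{"hand":0,"tx":0,"ty":0,"tz":0,"spin":0}]'
python3 - <<'E'
from h import *
o=np.array([560.1,10.3]);th=np.radians(-52.13);u=np.array([np.cos(th),np.sin(th)]);n=np.array([-u[1],u[0]])
g=get_obs();p=g['tool_pos'][:2]-o;f=g['contact_force'][:2];print(p@u,p@n,f@u,f@n,g['moment'])
E
```

```text
time: 7.78
tool_pos: [548.3, 30.2, 25.7]
tcp_rot: [3.141, 0.0, 2.235]
contact_force: [0.3, 0.1, -4.0]
grip_width: 59.8
finger_force: 30.0
-22.983605601367938 2.9429781929401564 0.11739067085195863 0.24584960889329183 [0.05809655 0.15088452 0.00824033]
```

```bash
python3 -m creep '[{"hand":0,"tx":0,"ty":0,"tz":0.0015,"spin":0},{"hand":1,"tx":0,"ty":0,"tz":0,"spin":0},{"hand":1,"tx":0,"ty":0,"tz":0,"spin":0},{"hand":1,"tx":0,"ty":0,"tz":0,"spin":0},{"hand":1,"tx":0,"ty":0,"tz":0,"spin":0}]'
python3 -m creep '[{"hand":1,"tx":0,"ty":0,"tz":-0.01,"spin":0},{"hand":1,"tx":0,"ty":0,"tz":-0.025,"spin":0},{"hand":1,"tx":0,"ty":0,"tz":-0.025,"spin":0},{"hand":0.5,"tx":0.05,"ty":0,"tz":0,"spin":0},{"hand":0,"tx":0.045,"ty":0,"tz":0,"spin":0}]'
python3 - <<'E'
from h import *
d(500,80,22,128)
o=np.array([560.1,10.3]);th=np.radians(-52.13);u=np.array([np.cos(th),np.sin(th)]);n=np.array([-u[1],u[0]])
p=get_obs()['tool_pos'][:2]-o;print(p@u,p@n,get_obs()['grip_width'])
c=cams.capture('top');crop(c,220,180,370,300,5,'t4.png')
E
```

```text
time: 8.4
tool_pos: [547.8, 30.9, 24.3]
tcp_rot: [3.141, 0.0, 2.236]
contact_force: [-0.6, -0.3, -0.8]
grip_width: 91.2
finger_force: 0.0
time: 9.02
tool_pos: [488.8, 106.3, 85.2]
tcp_rot: [3.14, 0.001, 2.234]
contact_force: [0.8, 0.4, 0.6]
grip_width: 76.3
finger_force: 0.0
tcp [488.8 106.3  85.2] yaw 128.0 t 9.03 F [0.8 0.4 0.6] | tx -27.6 ty -7.3 tz 63.2 spin 0.0
-119.55615792361121 2.5941099549583244 76.25098170091722
```

View pics/t4.png

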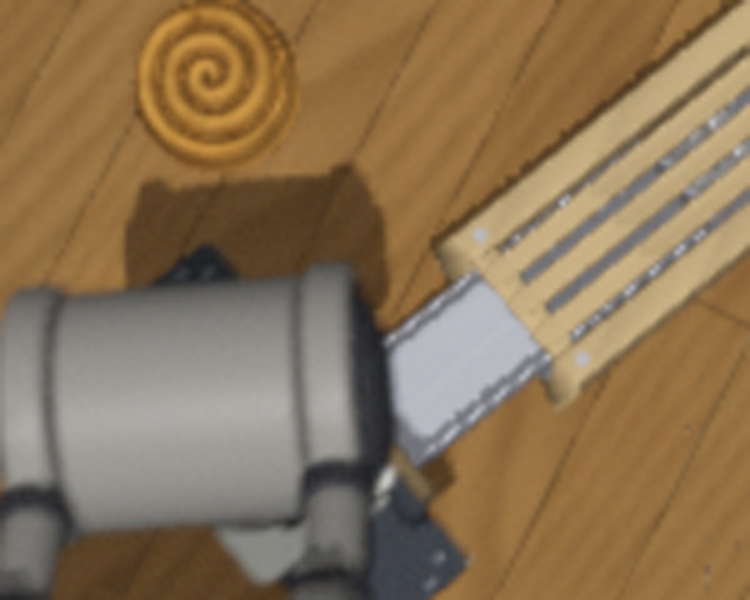

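The crop shows the pan in the slot and centred, rims at (480,275) and (548,355), and the front clear of the fingers below (430,480). Next I lower the closed fingers behind the front.

```bash
python3 -m creep '[{"hand":0,"tx":0,"ty":0,"tz":0,"spin":0},{"hand":0,"tx":0,"ty":0,"tz":0.02,"spin":0},{"hand":0,"tx":0,"ty":0,"tz":0.03,"spin":0},{"hand":0,"tx":0,"ty":0,"tz":0.012,"spin":0},{"hand":0,"tx":0,"ty":0,"tz":0,"spin":0}]'
python3 -m creep '[{"hand":0,"tx":-0.01,"ty":0,"tz":0,"spin":0},{"hand":0,"tx":-0.006,"ty":0,"tz":0,"spin":0},{"hand":0,"tx":-0.005,"ty":0,"tz":0,"spin":0},{"hand":0,"tx":0,"ty":0,"tz":0,"spin":0}]'
```

```text
time: 9.7
tool_pos: [489.4, 105.1, 21.8]
tcp_rot: [-3.141, -0.001, 2.235]
contact_force: [0.1, -0.8, -0.0]
grip_width: 22.5
finger_force: 0.0
time: 10.2
tool_pos: [502.5, 88.8, 22.5]
tcp_rot: [3.141, 0.0, 2.235]
contact_force: [0.1, -0.5, -0.2]
grip_width: 0.8
finger_force: 0.0
```

```bash
cat > q.py <<'E'
from h import *
o=np.array([560.1,10.3]);th=np.radians(-52.13);u=np.array([np.cos(th),np.sin(th)]);n=np.array([-u[1],u[0]])
g=get_obs();p=g['tool_pos'][:2]-o;f=g['contact_force'];print('x %.1f lat %.1f z %.1f Fu %.1f Fn %.1f Fz %.1f'%(p@u,p@n,g['tool_pos'][2],f[:2]@u,f[:2]@n,f[2]))
E
python3 -m creep '[{"hand":0,"tx":-0.006,"ty":0,"tz":0,"spin":0},{"hand":0,"tx":-0.006,"ty":0,"tz":0,"spin":0},{"hand":0,"tx":-0.006,"ty":0,"tz":0,"spin":0}]' >/dev/null; python3 q.py
python3 -m creep '[{"hand":0,"tx":-0.005,"ty":0,"tz":0,"spin":0},{"hand":0,"tx":-0.005,"ty":0,"tz":0,"spin":0},{"hand":0,"tx":-0.003,"ty":0,"tz":0,"spin":0},{"hand":0,"tx":0,"ty":0,"tz":0,"spin":0}]' >/dev/null; python3 q.py
```

```text
x -80.0 lat 2.4 z 22.2 Fu -4.7 Fn -0.4 Fz 3.0
x -66.9 lat 2.5 z 22.2 Fu -4.7 Fn -0.5 Fz 3.8
```

```bash
for i in 1; do :; done
python3 -m creep '[{"hand":0,"tx":-0.003,"ty":0,"tz":0,"spin":0},{"hand":0,"tx":-0.003,"ty":0,"tz":0,"spin":0},{"hand":0,"tx":0,"ty":0,"tz":0,"spin":0}]' >/dev/null; python3 q.py
python3 -m creep '[{"hand":0,"tx":-0.003,"ty":0,"tz":0,"spin":0},{"hand":0,"tx":-0.003,"ty":0,"tz":0,"spin":0},{"hand":0,"tx":0,"ty":0,"tz":0,"spin":0}]' >/dev/null; python3 q.py
python3 -m creep '[{"hand":0,"tx":-0.003,"ty":0,"tz":0,"spin":0},{"hand":0,"tx":-0.003,"ty":0,"tz":0,"spin":0},{"hand":0,"tx":0,"ty":0,"tz":0,"spin":0}]' >/dev/null; python3 q.py
```

```text
x -61.7 lat 2.4 z 22.2 Fu -7.6 Fn -1.1 Fz 5.6
x -55.9 lat 2.4 z 22.2 Fu -8.5 Fn -0.7 Fz 5.8
x -50.3 lat 2.3 z 22.2 Fu -10.2 Fn -1.3 Fz 6.4
```

```bash
python3 -m creep '[{"hand":0,"tx":-0.003,"ty":0,"tz":0,"spin":0},{"hand":0,"tx":-0.003,"ty":0,"tz":0,"spin":0},{"hand":0,"tx":0,"ty":0,"tz":0,"spin":0}]' >/dev/null; python3 q.py
python3 -m creep '[{"hand":0,"tx":-0.002,"ty":0,"tz":0,"spin":0},{"hand":0,"tx":-0.002,"ty":0,"tz":0,"spin":0},{"hand":0,"tx":0,"ty":0,"tz":0,"spin":0}]' >/dev/null; python3 q.py
```

```text
x -44.6 lat 2.2 z 22.2 Fu -10.8 Fn -2.1 Fz 7.8
x -41.0 lat 2.2 z 22.2 Fu -13.0 Fn -0.5 Fz 7.9
```

```bash
python3 -m creep '[{"hand":0,"tx":-0.0015,"ty":0,"tz":0,"spin":0},{"hand":0,"tx":0,"ty":0,"tz":0,"spin":0}]' >/dev/null; python3 q.py
python3 -m creep '[{"hand":0,"tx":-0.0015,"ty":0,"tz":0,"spin":0},{"hand":0,"tx":0,"ty":0,"tz":0,"spin":0}]' >/dev/null; python3 q.py
```

```text
x -39.6 lat 2.2 z 22.2 Fu -13.9 Fn -0.5 Fz 8.1
x -38.2 lat 2.1 z 22.2 Fu -13.4 Fn -1.3 Fz 8.8
```

```bash
python3 -m creep '[{"hand":0,"tx":-0.0015,"ty":0,"tz":0,"spin":0},{"hand":0,"tx":0,"ty":0,"tz":0,"spin":0}]' >/dev/null; python3 q.py
python3 -m creep '[{"hand":0,"tx":-0.0015,"ty":0,"tz":0,"spin":0},{"hand":0,"tx":0,"ty":0,"tz":0,"spin":0}]' >/dev/null; python3 q.py
```

```text
x -37.0 lat 2.1 z 22.2 Fu -13.6 Fn -0.6 Fz 9.5
x -35.6 lat 2.1 z 22.2 Fu -15.7 Fn -0.7 Fz 9.9
```

```bash
python3 -m creep '[{"hand":0,"tx":-0.001,"ty":0,"tz":0,"spin":0},{"hand":0,"tx":0,"ty":0,"tz":0,"spin":0}]' >/dev/null; python3 q.py;python3 q.py
```

```text
x -34.9 lat 2.1 z 22.2 Fu -17.3 Fn -1.1 Fz 9.9
x -34.9 lat 2.1 z 22.2 Fu -17.3 Fn -1.1 Fz 9.9
```

```bash
python3 -m creep '[{"hand":0,"tx":-0.001,"ty":0,"tz":0,"spin":0},{"hand":0,"tx":0,"ty":0,"tz":0,"spin":0}]' >/dev/null; python3 q.py
```

```text
x -34.7 lat 2.0 z 22.2 Fu -19.9 Fn -0.5 Fz 11.8
```

The push has risen steeply (+2.6 N for 0.2 mm), so this is the hard stop. I'll back off gently and see where contact is lost.

```bash
python3 -m creep '[{"hand":0,"tx":0.003,"ty":0,"tz":0,"spin":0},{"hand":0,"tx":0.003,"ty":0,"tz":0,"spin":0},{"hand":0,"tx":0,"ty":0,"tz":0,"spin":0}]' >/dev/null; python3 q.py
python3 -m creep '[{"hand":0,"tx":0.003,"ty":0,"tz":0,"spin":0},{"hand":0,"tx":0.003,"ty":0,"tz":0,"spin":0},{"hand":0,"tx":0,"ty":0,"tz":0,"spin":0}]' >/dev/null; python3 q.py
python3 -m creep '[{"hand":0,"tx":0.003,"ty":0,"tz":0,"spin":0},{"hand":0,"tx":0.003,"ty":0,"tz":0,"spin":0},{"hand":0,"tx":0,"ty":0,"tz":0,"spin":0}]' >/dev/null; python3 q.py
```

```text
x -37.2 lat 2.6 z 22.1 Fu -5.9 Fn -0.5 Fz 2.7
x -43.0 lat 2.7 z 22.1 Fu -3.0 Fn -1.3 Fz 0.7
x -48.8 lat 3.0 z 22.3 Fu -0.0 Fn 0.3 Fz -0.4
```

Contact is lost about 8 mm back, which is what a caught latch would give. I'll retreat well clear and look.

```bash
python3 -m creep '[{"hand":0,"tx":0.03,"ty":0,"tz":0,"spin":0},{"hand":0,"tx":0.05,"ty":0,"tz":0,"spin":0},{"hand":0,"tx":0.03,"ty":0,"tz":-0.05,"spin":0},{"hand":0,"tx":0.03,"ty":0,"tz":-0.06,"spin":0},{"hand":0,"tx":0,"ty":0,"tz":0,"spin":0}]'
python3 - <<'E'
from h import *
t=cams.capture('top');s=cams.capture('scene')
a=cv2.resize(t['color'][190:310,270:370,::-1],None,fx=4,fy=4,interpolation=2);b=cv2.resize(s['color'][210:310,275:440,::-1],None,fx=2.4,fy=2.4,interpolation=2)
b=cv2.copyMakeBorder(b,0,480-b.shape[0],0,0,0);cv2.imwrite('pics/f.png',np.hstack([a,b]));print(a.shape,b.shape)
E
```

```text
time: 16.2
tool_pos: [448.7, 160.9, 132.1]
tcp_rot: [3.134, 0.004, 2.238]
contact_force: [0.8, 0.1, -0.4]
grip_width: 0.4
finger_force: 0.0
(480, 400, 3) (480, 396, 3)
```

View pics/f.png

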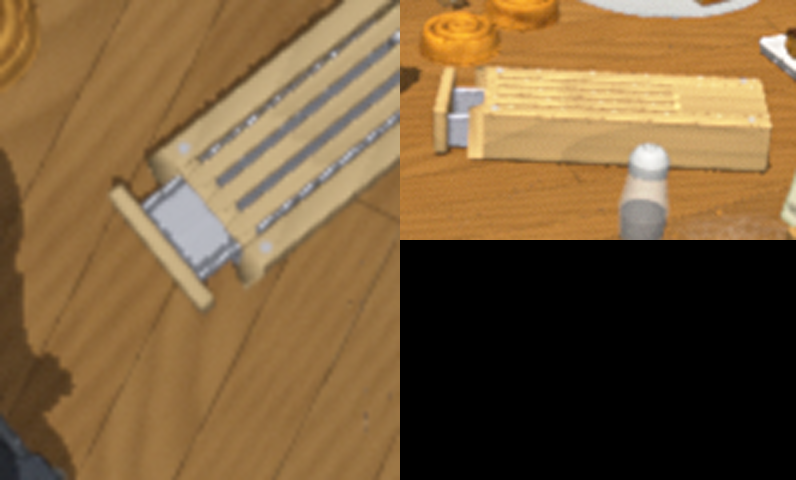

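The composite (left half is 4x, offset (270,190)) shows the front's outer top edge from (113,188) to (208,309), with its inner edge about 12 px further in, and the rail end from (150,158) to (245,283). I'll measure the gap.

Run:
```python
from h import *
t=cams.capture('top');T=lambda x,y:(270+x/4,190+y/4)
o=np.array([560.1,10.3]);th=np.radians(-52.13);u=np.array([np.cos(th),np.sin(th)]);n=np.array([-u[1],u[0]])
for nm,p,z in(('outL',(113,189),50),('outR',(204,311),50),('inL',(124,183),50),('inR',(212,298),50),('railL',(150,159),40),('railR',(246,284),40)):
    X=onz(t,T(*p),z)[:2];print(nm,round((X-o)@u,1),round((X-o)@n,1))
```

```text
outL -26.1 48.7
outR -30.1 -48.1
inL -18.3 47.3
inR -21.1 -44.9
railL 4.8 50.6
railR 1.7 -50.7
```

The front's outer face is at about board x = −28 and its back face is about 16–19 mm off the end, so it is latched. Next I check that it stays, then hand in.

```bash
python3 - <<'E'
from h import *
np.save('a.npy',cams.capture('top')['color'])
E
python3 -m creep '[{"hand":0,"tx":0,"ty":0,"tz":0,"spin":0},{"hand":0,"tx":0,"ty":0,"tz":0,"spin":0},{"hand":0,"tx":0,"ty":0,"tz":0,"spin":0},{"hand":0,"tx":0,"ty":0,"tz":0,"spin":0},{"hand":0,"tx":0,"ty":0,"tz":0,"spin":0}]' | head -1
python3 - <<'E'
from h import *
from plant import close_job
a=np.load('a.npy').astype(int);b=cams.capture('top')['color'].astype(int)
d=abs(a-b)[200:280,290:345].mean();print('change',d)
if d<4: print(close_job())
E
```

```text
time: 17.02
change 1.0663636363636364
the job is handed in; nothing more can be done
None
```

The crumb tray is back in the board and latched: I pressed it to the hard stop at about 20 N, it stayed in after I let go with its front about 16–19 mm off the board's end, the other things were left alone, and the job is handed in at about 17 s.

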